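# Line up the care bottles by height

### The job

Tidy the bike-care containers onto the board: stand one on the middle of each black pad, in order of height, with the tallest next to the red end block and the shortest at the white end. Keep them all upright, and leave the steel bowl where it is.

Things in the scene. Friction and masses are not known exactly. Their poses are not given: they have to be found in the camera images.
- white_bottle: White bottle with a white cap, red stripe and paper label, the tallest: 155 mm high. Straight body 54 mm across up to 127 mm, then a shoulder and a cap 28 mm across. About 0.25 kg. Origin: centre of its underside; z up; round about z. Grip it across the body near 115 mm.
- grey_bottle: Slim grey bottle with a black pointed nozzle, second tallest: 122 mm high. Straight body 42 mm across up to 92 mm, nozzle above. About 0.13 kg. Origin: centre of its underside; z up; round about z. Grip it across the body near 81 mm.
- blue_bottle: Blue bottle with a black cap, third tallest: 92 mm high. Straight body 48 mm across up to 64 mm, cap 28 mm across. About 0.12 kg. Origin: centre of its underside; z up; round about z. Grip it across the body near 52 mm.
- wax_tin: Yellow round tin with a bright metal lid, the shortest and widest: 58 mm high, 64 mm across. About 0.16 kg. Origin: centre of its underside; z up; round about z. Grip it near 34 mm.
- pad_a: Black round rubber pad, 74 mm across, 3 mm thick, fixed on the light wooden board. Origin: centre of its underside, which is 12 mm above the table; a container stands on its top, 15 mm above the table. The board (100 x 440 x 12 mm) carries four such pads in a straight row 88 mm apart, in the sequence a, b, c, d along the pads' y axis; a is at one end.
- pad_b: Black round rubber pad, 74 mm across, 3 mm thick, fixed on the light wooden board. Origin: centre of its underside, which is 12 mm above the table; a container stands on its top, 15 mm above the table. The board (100 x 440 x 12 mm) carries four such pads in a straight row 88 mm apart, in the sequence a, b, c, d along the pads' y axis; b is next to a.
- pad_c: Black round rubber pad, 74 mm across, 3 mm thick, fixed on the light wooden board. Origin: centre of its underside, which is 12 mm above the table; a container stands on its top, 15 mm above the table. The board (100 x 440 x 12 mm) carries four such pads in a straight row 88 mm apart, in the sequence a, b, c, d along the pads' y axis; c is next to d.
- pad_d: Black round rubber pad, 74 mm across, 3 mm thick, fixed on the light wooden board. Origin: centre of its underside, which is 12 mm above the table; a container stands on its top, 15 mm above the table. The board (100 x 440 x 12 mm) carries four such pads in a straight row 88 mm apart, in the sequence a, b, c, d along the pads' y axis; d is at the other end.
- red_block: Red end block, fixed on the board, 30 mm along the row, 90 mm across it, 30 mm high (top 42 mm above the table), 68 mm from the centre of the end pad beside it. Origin: centre of its underside. It may be at either end of the row; an equal white block is at the other end. The tallest container goes on the pad beside the red block.
- bowl: Open steel bowl, 80 mm across, 34 mm high, loose on the table among the containers. Not part of the job. Origin: centre of its underside.
Things that resemble listed ones, but are neither listed nor needed, are in the scene too. Several things have the shape of the grey_bottle; the one meant has the colours described above.

How it is judged (in metres and radians):
At the end, for the whole second after the job is handed in: White bottle, grey bottle, blue bottle and wax tin stand on the four pads in that order, counted from the red block's end; each is centred on its pad within 12 mm, standing on the pad or board (underside 10 to 20 mm above the table), upright within 0.1 rad and at rest (((horizontal distance between red_block and pad_a below 0.12 m and horizontal distance between white_bottle and pad_a below 0.012 m and horizontal distance between grey_bottle and pad_b below 0.012 m and horizontal distance between blue_bottle and pad_c below 0.012 m and horizontal distance between wax_tin and pad_d below 0.012 m) or (horizontal distance between red_block and pad_d below 0.12 m and horizontal distance between white_bottle and pad_d below 0.012 m and horizontal distance between grey_bottle and pad_c below 0.012 m and horizontal distance between blue_bottle and pad_b below 0.012 m and horizontal distance between wax_tin and pad_a below 0.012 m)) and height (world z) of white_bottle between 0.01 and 0.02 m and angle between each of white_bottle, grey_bottle, blue_bottle, wax_tin's own z axis and vertical below 0.1 rad and linear speed of each of white_bottle, grey_bottle, blue_bottle, wax_tin below 0.02 m/s and height (world z) of grey_bottle between 0.01 and 0.02 m and height (world z) of blue_bottle between 0.01 and 0.02 m and height (world z) of wax_tin between 0.01 and 0.02 m); the robot touches nothing.
It fails at once if the white bottle is tipped over (angle between white_bottle's own z axis and vertical above 0.6 rad).
It fails at once if the grey bottle is tipped over (angle between grey_bottle's own z axis and vertical above 0.6 rad).
It fails at once if the blue bottle is tipped over (angle between blue_bottle's own z axis and vertical above 0.6 rad).
It fails at once if the wax tin is tipped over (angle between wax_tin's own z axis and vertical above 0.6 rad).
It fails at once if the steel bowl is shoved away from its place (more than 30 mm) (distance of bowl from where it was at the start of the episode above 0.03 m).
It also fails if it takes over 102 s, if anything falls off the work surface, if the arm or the gripper's body presses on something with over 40 N, if the wrist force passes 120 N, or if a joint passes its speed limit or range.

### The arm

A 6-joint arm with a two-finger parallel gripper is mounted at the origin on the work surface. World frame = base frame: x ahead of the robot, y to its left, z up, the work surface at z = 0. Lengths are in m, angles in degrees, forces in N, time in s.
With the tool pointing down it reaches from about 0.3 to 0.75 m from the base axis. Payload 8.5 kg.
Tool frame: the origin (TCP) lies on the centre line of the jaws, within the pads' length; the fingertips stand 14 mm ahead of it and the grasp point (between the pads) lies 5 mm behind it; z points along the fingers, x is the direction in which the jaws open and shut, and the axes are right-handed (so a half turn about z gives the same grasp; the last joint's range is limited). The gripper opens to 85 mm and grips with 20 to 120 N. Pads are 22 mm wide; open, the fingers measure 114 mm over their backs; the gripper's body (76 mm by 85 mm) begins 54 mm behind the grasp point. The pads swing forward as they close: fully open they stand 13 mm farther back than shut.
Start: joints at [63.295, 21.807, 74.336, -0, 83.858, -12.336], TCP at [0.136, 0.533, 0.245] pointing down, gripper open.
Joint ranges: [-178.18, 178.18], [-50.72, 133.34], [12.68, 142.11], [-81.47, 261.47], [9.98, 163.14], [-165.26, 165.26]. Speed limits (degrees/s): [136.94, 136.94, 180, 180, 180, 180].

### API

Orientations are given as a 3x3 rotation matrix whose columns are the frame's x, y, z axes.
In Python, from rig import * gives the robot as it stands.
- The arm moves only by the shell command python3 -m crank 'ROWS' [FORCE]. ROWS is JSON, one flat list of numbers, 7 for each row, row after row: the turn, a rotation vector about the world's x, y, z in rad, then the shift along the world's x, y, z in m, then the opening in per cent of the stroke, from 0 (shut) to 100 (fully open). A call has 1 to 20 rows; each row shifts and turns the commanded pose from where the row before left it; what a row does not reach is not made up. A row lasts 1/10 s, in which the tool goes at most 50 mm and 8.59 degrees, less where a joint would pass 70% of its speed; a pose out of reach is approached as far as the arm can. A call is refused whole if a number of a shift passes 0.05 or a number of a turn 0.15, either way. A call with a gripper value outside its range is refused whole. The fingers move at their own pace and stop on an object; FORCE is the grip in N (left out, the last holds). Time passes only in rows, so rows that do not move let the fingers close. It gives the time, the measured TCP pose, the force and the opening at its end, in the units of the state.
- observe(): the state, without advancing time (a new reading comes with each control period).
- get_image(name): name is "side" or "top" or "wrist"; returns a dict with "frame" (384x512x3 uint8, red, green, blue), "fov_y" (degrees; the focal length in pixels is half the picture's height over the tangent of half this angle, whatever the lens; pixels are square), "cx", "cy" (the principal point, pixels), "world_to_cam" (4x4, takes a point from world to camera coordinates). Camera axes: x right, y up, looking along -z (the intrinsics and any distortion apply to the point x, -y, -z); pixel columns grow to the right and rows downward; lengths in m; the calibration is good to about 2 mm. The wrist camera is an equidistant fisheye: a pixel r from the principal point sees the ray r / f radians off the axis. A picture is of the moment at which its call begins. There is no depth.
- close_job(): hands the job in, once; it reports no verdict.
The state is a dict: "time_s": time; "q": joint angles; "qvel": joint speeds; "joint_efforts": joint torques, N m; "position": TCP position; "tool_rot": TCP orientation; "ft_force": force on the tool from outside, world axes, zero at the start; "wrist_torque": the same for the moment, N m; "grip_width": finger opening in m.
Only numpy, scipy, OpenCV 4.12 (cv2) and the standard library are available. Lean on these libraries where they do the work, as an engineer would, in place of code of your own. Each camera call takes 0.05 s, during which the arm holds its last target. There are 200 camera calls.

## Working session

There is one attempt and no reset: what is moved stays moved. The work goes in short steps, Python scripts to look and compute and a shell command to move; the robot and the scene stay as the last step left them, time stands still between calls to the robot, and variables do not carry over. Pictures are saved under pics/ and viewed, about 12 in all and at most 16, crops included, and the job is handed in when it is done.

```bash
mkdir -p pics; ls
python3 - <<'E'
from rig import *
import cv2,pickle
d={}
for n in("top","side","wrist"):
    d[n]=get_image(n); cv2.imwrite(f"pics/{n}0.png",d[n]["frame"][:,:,::-1]); print(n,d[n]["fov_y"],d[n]["cx"],d[n]["cy"],d[n]["world_to_cam"].round(3).tolist())
pickle.dump(d,open("im0.pkl","wb"))
s=observe();print(s["time_s"],s["position"],s["tool_rot"],s["grip_width"])
E
```

```text
pics
top 46.29340231578044 252.82745802313656 192.9412651531685 [[0.023, -1.0, -0.001, -0.049], [0.982, 0.022, 0.186, -0.501], [-0.186, -0.005, 0.983, -1.049], [0.0, 0.0, 0.0, 1.0]]
side 57.940573498145085 254.48661080523897 187.73667356598546 [[0.771, -0.637, 0.002, -0.423], [0.388, 0.471, 0.792, -0.222], [-0.506, -0.61, 0.61, -0.545], [0.0, 0.0, 0.0, 1.0]]
wrist 65.70646984690485 254.4026200830604 193.30675896750822 [[0.248, 0.969, -0.002, -0.549], [-0.923, 0.236, -0.304, 0.04], [-0.294, 0.078, 0.953, -0.38], [0.0, 0.0, 0.0, 1.0]]
0.15 [0.13640679 0.53263775 0.24488975] [[ 2.48142591e-01  9.68723407e-01 -4.63701317e-04]
 [ 9.68723031e-01 -2.48142918e-01 -8.84395043e-04]
 [-9.71798377e-04 -2.29742068e-04 -9.99999501e-01]] 0.08549556243771053
```

View pics/top0.png

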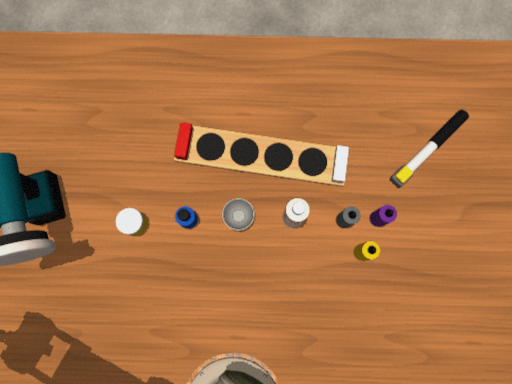

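View pics/side0.png

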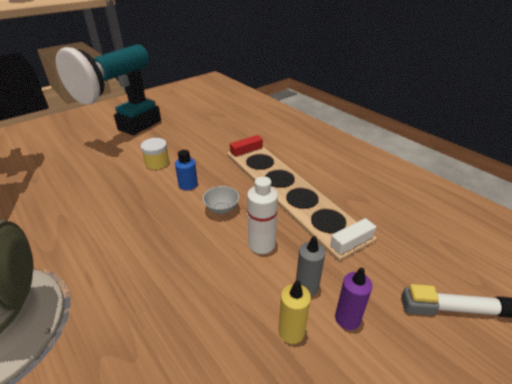

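```bash
cat > h.py <<'E'
import numpy as np,cv2,pickle
def ray(im,u,v):
    f=im["frame"].shape[0]/2/np.tan(np.radians(im["fov_y"]/2))
    W=im["world_to_cam"];R=W[:3,:3];c=-R.T@W[:3,3]
    d=R.T@np.array([(u-im["cx"])/f,-(v-im["cy"])/f,-1.]);return c,d
def at(im,u,v,z):
    c,d=ray(im,u,v);return (c+d*(z-c[2])/d[2])[:2]
def blobs(im,lo,hi,box=None,amin=25):
    """hsv mask blobs inside box u0,v0,u1,v1: (u,v,area,bbox)"""
    m=cv2.inRange(cv2.cvtColor(im["frame"],cv2.COLOR_RGB2HSV),np.array(lo),np.array(hi))
    if box: k=np.zeros_like(m);k[box[1]:box[3],box[0]:box[2]]=1;m*=k
    n,_,s,c=cv2.connectedComponentsWithStats(m)
    return [(c[i].round(1),s[i][4],s[i][:4].tolist()) for i in range(1,n) if s[i][4]>=amin]
E
python3 - <<'E'
from h import *
d=pickle.load(open("im0.pkl","rb"));T=d["top"];S=d["side"]
def show(n,im,z,*a):
    for c,A,b in blobs(im,*a): print(n,c,A,b,at(im,*c,z).round(4))
show("pad",T,.015,(0,0,0),(180,255,50),(190,125,335,180),200)
show("redtop",T,.042,(0,150,60),(4,255,255),(170,115,200,165))
show("whitetop",T,.042,(0,0,200),(180,50,255),(325,140,355,190))
show("tin lid",T,.058,(0,0,170),(180,60,255),(105,200,150,240))
show("blue cap",T,.092,(0,0,0),(180,255,60),(172,200,200,232),10)
show("blue body",T,.064,(100,120,40),(130,255,255),(165,195,205,240),10)
show("white",T,.127,(0,0,150),(180,60,255),(280,190,315,232))
show("bowl",T,.034,(0,0,60),(180,70,255),(215,190,262,240),60)
show("grey",T,.092,(0,0,0),(180,80,150),(333,200,364,232),10)
# side: bottoms/bbox
show("s grey",S,.06,(0,0,60),(180,70,150),(285,225,335,300))
show("s blue",S,.03,(100,120,40),(130,255,255),(165,145,205,200))
show("s pads",S,.015,(0,0,0),(180,255,50),(240,145,355,240),100)
a=T["frame"][110:270,110:410];a=cv2.resize(a,(800,427),interpolation=cv2.INTER_CUBIC)
b=cv2.resize(S["frame"][180:340,270:390],(0,0),fx=1,fy=1)
cv2.imwrite("pics/c1.png",a[:,:,::-1])
E
```

```text
pad [210.2 146.4] 558 [197, 134, 27, 26] [0.6274 0.0748]
pad [244.1 151.4] 563 [231, 139, 27, 26] [ 0.6161 -0.0124]
pad [278.1 156.5] 563 [265, 144, 27, 26] [ 0.6045 -0.0995]
pad [312.3 161.5] 571 [299, 149, 28, 26] [ 0.5933 -0.1867]
redtop [183.1 140.5] 436 [175, 123, 17, 37] [0.6332 0.1405]
whitetop [340.6 162.7] 398 [333, 145, 16, 36] [ 0.5847 -0.2534]
tin lid [128.3 220.5] 548 [116, 208, 26, 26] [0.4267 0.2584]
blue cap [183.5 214.7] 109 [178, 209, 12, 12] [0.439  0.1219]
blue body [187.2 218.1] 248 [176, 207, 22, 21] [0.4348 0.1171]
white [297.1 209.5] 439 [286, 198, 23, 24] [ 0.4517 -0.1379]
bowl [238. 214.] 813 [222, 198, 33, 33] [ 0.4516 -0.0022]
grey [347.9 217. ] 346 [337, 207, 23, 21] [ 0.4422 -0.2589]
s grey [332.7 243.1] 34 [331, 238, 4, 11] [ 0.5126 -0.2589]
s grey [310.2 267. ] 978 [297, 242, 28, 53] [ 0.443  -0.2704]
s blue [186.2 173.9] 499 [176, 159, 21, 31] [0.4416 0.1266]
s pads [259.8 161.7] 257 [247, 155, 26, 14] [0.6263 0.0727]
s pads [280.6 178.5] 289 [268, 171, 25, 16] [ 0.6174 -0.0156]
s pads [302.  198.2] 425 [288, 189, 29, 19] [ 0.6032 -0.1012]
s pads [328.  220.6] 543 [312, 210, 33, 22] [ 0.592  -0.1871]
```

View pics/c1.png

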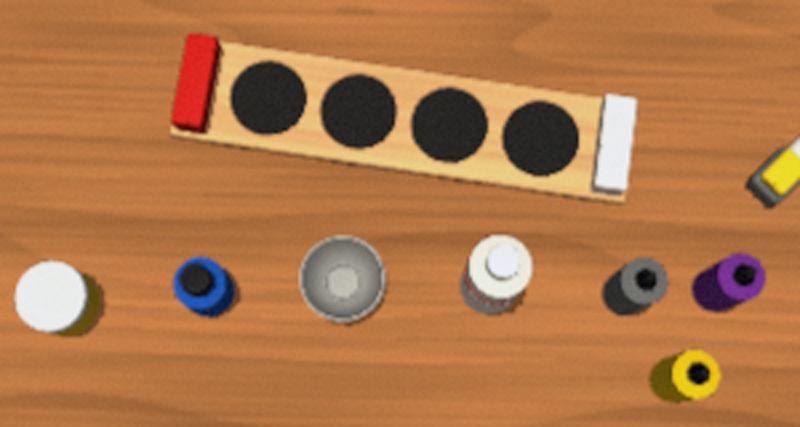

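Run:
```python
from h import *
d=pickle.load(open("im0.pkl","rb"));T=d["top"];S=d["side"]
print("grey tip",at(T,352.6,215,.122),"white cap",at(T,298.6,207.9,.155))
for n,lo,hi,box,z in(("grey nozzle",(0,0,0),(180,255,45),(333,200,364,232),.112),("white cap",(0,0,0),(180,255,255),(0,0,1,1),.155)):
    for c,A,b in blobs(T,lo,hi,box,8): print(n,c,A,b,at(T,*c,z))
# side: body columns: intersect the ray of each blob centroid with a vertical-axis through height mid-body
for n,lo,hi,box,z in(("white",(0,0,110),(180,70,255),(245,175,280,256),.07),("whitecap",(0,0,110),(180,70,255),(250,178,275,190),.15),("tin",(20,80,60),(35,255,255),(138,140,172,172),.022),("blue",(105,120,40),(130,255,255),(170,145,200,195),.032),("grey",(0,0,60),(180,70,150),(285,240,328,300),.046)):
    for c,A,b in blobs(S,lo,hi,box,40):
        print("side",n,c,A,b,at(S,*c,z))
C=-T["world_to_cam"][:3,:3].T@T["world_to_cam"][:3,3];print(C)
a=np.hstack([cv2.resize(T["frame"][190:240,275:375],(800,400),interpolation=cv2.INTER_NEAREST)])
cv2.imwrite("pics/c2.png",a[:,:,::-1])
```

```text
grey tip [ 0.44281232 -0.26323167] white cap [ 0.45103278 -0.13852619]
grey nozzle [351.9 214.3] 41 [349, 211, 7, 7] [ 0.44581948 -0.26386758]
grey nozzle [339.1 219.7] 11 [337, 217, 6, 6] [ 0.43280724 -0.23463945]
side white [262.2 198. ] 1024 [247, 176, 31, 42] [ 0.49024838 -0.09428701]
side white [261.4 235.3] 869 [248, 216, 29, 38] [ 0.42170805 -0.17210292]
side whitecap [262.3 184.1] 224 [250, 178, 25, 12] [ 0.45037158 -0.13920146]
side tin [156.2 160.3] 337 [143, 150, 26, 19] [0.4185192  0.23816343]
side blue [186.2 173.9] 499 [176, 159, 21, 31] [0.44033333 0.12396181]
side grey [310.2 267. ] 978 [297, 242, 28, 53] [ 0.45255961 -0.26329329]
[ 0.29870864 -0.04322526  1.12392266]
```

View pics/c2.png

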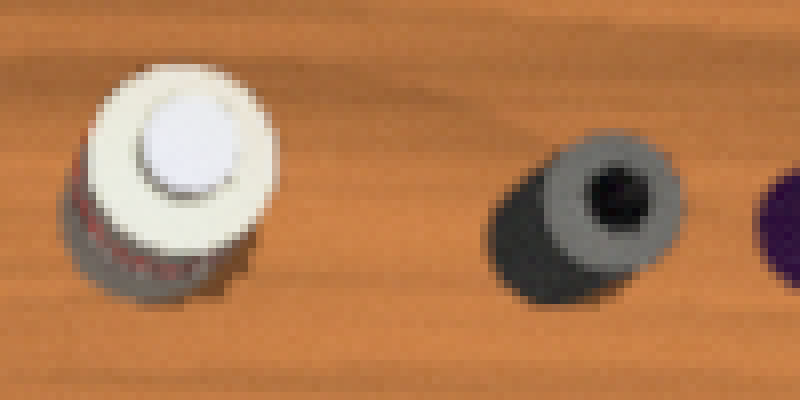

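```bash
python3 -m crank '[0,0,-0.066,0.0158,-0.0336,0,100, 0,0,-0.066,0.0158,-0.0336,0,100, 0,0,-0.066,0.0158,-0.0336,0,100, 0,0,-0.066,0.0158,-0.0336,0,100, 0,0,-0.066,0.0158,-0.0336,0,100, 0,0,-0.066,0.0158,-0.0336,0,100, 0,0,-0.066,0.0158,-0.0336,0,100, 0,0,-0.066,0.0158,-0.0336,0,100, 0,0,-0.066,0.0158,-0.0336,0,100, 0,0,-0.066,0.0158,-0.0336,0,100, 0,0,-0.066,0.0158,-0.0336,0,100, 0,0,-0.066,0.0158,-0.0336,0,100, 0,0,-0.066,0.0158,-0.0336,0,100, 0,0,-0.066,0.0158,-0.0336,0,100, 0,0,-0.066,0.0158,-0.0336,0,100, 0,0,-0.066,0.0158,-0.0336,0,100, 0,0,-0.066,0.0158,-0.0336,0,100, 0,0,-0.066,0.0158,-0.0336,0,100, 0,0,-0.066,0.0158,-0.0336,0,100, 0,0,0,0,0,0,100]'; python3 -c "
from rig import *
import cv2
cv2.imwrite('pics/w1.png',get_image('wrist')['frame'][:,:,::-1]);print(observe()['tool_rot'],observe()['q'])"
```

```text
time_s: 2.15
position: [0.438, -0.1089, 0.2448]
tool_rot: [[0.998, 0.061, -0.0], [0.061, -0.998, -0.001], [-0.0, 0.001, -1.0]]
ft_force: [-0.1, 0.4, 1.4]
grip_width: 0.0854
[[ 9.97983626e-01  6.34642286e-02 -9.87084339e-04]
 [ 6.34647893e-02 -9.97983928e-01  5.47517617e-04]
 [-9.50346523e-04 -6.09058716e-04 -9.99999363e-01]] [-2.88993028e+01  1.17833686e+01  8.91473156e+01  1.34507864e-04
  7.91339892e+01 -3.25380234e+01]
```

View pics/w1.png

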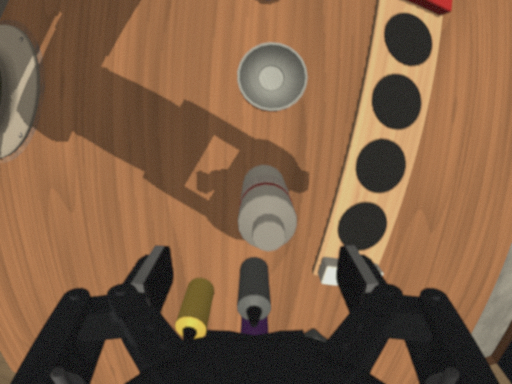

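```bash
python3 -m crank '[0,0,-0.032,0.0065,-0.0148,0,100, 0,0,-0.031,0.0065,-0.0148,0,100, 0,0,0,0,0,-0.02,100, 0,0,0,0,0,-0.03,100, 0,0,0,0,0,-0.03,100, 0,0,0,0,0,-0.03,100, 0,0,0,0,0,-0.025,100, 0,0,0,0,0,0,100, 0,0,0,0,0,0,100]'; python3 -c "
from rig import *
import cv2
cv2.imwrite('pics/w2.png',get_image('wrist')['frame'][:,:,::-1])"
```

```text
time_s: 3.1
position: [0.4502, -0.1356, 0.1109]
tool_rot: [[1.0, 0.003, 0.0], [0.003, -1.0, -0.0], [0.0, 0.0, -1.0]]
ft_force: [0.8, 0.1, 1.1]
grip_width: 0.0853
```

View pics/w2.png

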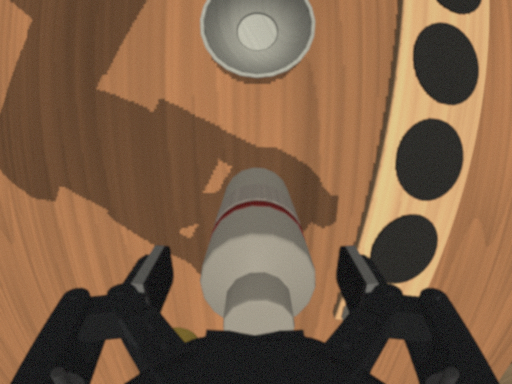

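```bash
python3 -m crank '[0,0,0,0.001,-0.003,0,100, 0,0,0,0,0,0,100, 0,0,0,0,0,0,0, 0,0,0,0,0,0,0, 0,0,0,0,0,0,0, 0,0,0,0,0,0,0, 0,0,0,0,0,0,0, 0,0,0,0,0,0,0, 0,0,0,0,0,0,0, 0,0,0,0,0,0,0]' 45; python3 -m crank '[0,0,0,0,0,0.02,0, 0,0,0,0,0,0.03,0, 0,0,0,0,0,0.03,0, 0,0,0,0,0,0,0, 0,0,0,0,0,0,0]'
python3 -c "
from rig import *
import cv2,numpy as np
a=get_image('side')['frame'];b=get_image('top')['frame']
cv2.imwrite('pics/s3.png',np.hstack([a[100:300,150:400],b[110:310,150:400]])[:,:,::-1])"
```

```text
time_s: 4.15
position: [0.4508, -0.1383, 0.1109]
tool_rot: [[1.0, 0.003, 0.001], [0.003, -1.0, -0.001], [0.001, 0.001, -1.0]]
ft_force: [-1.3, 0.1, 6.0]
grip_width: 0.0522
time_s: 4.65
position: [0.4504, -0.138, 0.1901]
tool_rot: [[1.0, 0.003, -0.0], [0.003, -1.0, 0.0], [-0.0, -0.0, -1.0]]
ft_force: [-0.4, -0.1, -3.1]
grip_width: 0.0521
```

View pics/s3.png

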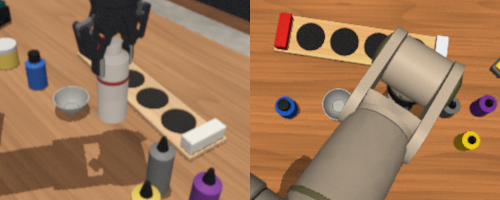

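```bash
python3 -m crank '[0,0,0,0.012,0.0145,0,0, 0,0,0,0.022,0.0265,0,0, 0,0,0,0.022,0.0265,0,0, 0,0,0,0.022,0.0265,0,0, 0,0,0,0.022,0.0265,0,0, 0,0,0,0.022,0.0265,0,0, 0,0,0,0.022,0.0265,0,0, 0,0,0,0.022,0.0265,0,0, 0,0,0,0.010,0.012,0,0, 0,0,0,0,0,0,0, 0,0,0,0,0,0,0, 0,0,0,0,0,0,0]'
```

```text
time_s: 5.95
position: [0.6261, 0.073, 0.1897]
tool_rot: [[1.0, 0.002, -0.001], [0.002, -1.0, -0.0], [-0.001, 0.0, -1.0]]
ft_force: [0.3, 0.6, -2.0]
grip_width: 0.0524
```

```bash
python3 -m crank '[0,0,0,0.001,0.0007,-0.02,0, 0,0,0,0,0,-0.02,0, 0,0,0,0,0,-0.012,0, 0,0,0,0,0,-0.006,0, 0,0,0,0,0,-0.003,0, 0,0,0,0,0,0,0, 0,0,0,0,0,0,0]'
```

```text
time_s: 6.65
position: [0.628, 0.0744, 0.1301]
tool_rot: [[1.0, 0.003, 0.001], [0.003, -1.0, -0.0], [0.001, 0.0, -1.0]]
ft_force: [0.2, 0.2, -2.5]
grip_width: 0.0523
```

```bash
python3 -m crank '[0,0,0,0,0,-0.001,0, 0,0,0,0,0,-0.001,0, 0,0,0,0,0,0,0,0,0,0,0,0,0,0]'
```

```text
time_s: 7.05
position: [0.6277, 0.0745, 0.1274]
tool_rot: [[1.0, 0.003, 0.0], [0.003, -1.0, -0.0], [0.0, 0.0, -1.0]]
ft_force: [0.3, 0.4, -2.4]
grip_width: 0.0518
```

```bash
python3 -m crank '[0,0,0,0,0,-0.001,0, 0,0,0,0,0,-0.001,0, 0,0,0,0,0,0,0,0,0,0,0,0,0,0]'
```

```text
time_s: 7.45
position: [0.6278, 0.0745, 0.1259]
tool_rot: [[1.0, 0.003, 0.001], [0.003, -1.0, -0.0], [0.001, 0.0, -1.0]]
ft_force: [-1.9, 0.3, 5.5]
grip_width: 0.0521
```

Contact. Release and rise, then look.

```bash
python3 -m crank '[0,0,0,0,0,0,30, 0,0,0,0,0,0,60, 0,0,0,0,0,0,100, 0,0,0,0,0,0,100, 0,0,0,0,0,0,100, 0,0,0,0,0,0,100, 0,0,0,0,0,0.02,100, 0,0,0,0,0,0.04,100, 0,0,0,0,0,0.04,100, 0,0,0,0,0,0,100]'
python3 -m crank '[0,0,0,-0.015,-0.028,0,100, 0,0,0,-0.026,-0.048,0,100, 0,0,0,-0.026,-0.048,0,100, 0,0,0,-0.026,-0.048,0,100, 0,0,0,-0.026,-0.048,0,100, 0,0,0,-0.026,-0.048,0,100, 0,0,0,-0.026,-0.048,0,100, 0,0,0,-0.01,-0.022,0,100, 0,0,0,0,-0.01,0,100, 0,0,0,0,0,0,100, 0,0,0,0,0,0,100]'
python3 - <<'E'
from rig import *
import cv2,numpy as np,pickle
d={n:get_image(n) for n in("top","side")};pickle.dump(d,open("im1.pkl","wb"))
a=d['side']['frame'];b=d['top']['frame']
cv2.imwrite('pics/s4.png',cv2.resize(np.hstack([a[100:300,190:390],b[90:290,180:380]]),(800,400))[:,:,::-1])
E
```

```text
time_s: 8.45
position: [0.6294, 0.0745, 0.2312]
tool_rot: [[1.0, 0.003, 0.011], [0.003, -1.0, -0.001], [0.011, 0.001, -1.0]]
ft_force: [-0.2, 0.8, 0.0]
grip_width: 0.0855
time_s: 9.55
position: [0.4603, -0.2484, 0.225]
tool_rot: [[1.0, 0.004, -0.0], [0.004, -1.0, 0.001], [-0.0, -0.001, -1.0]]
ft_force: [0.1, 1.5, -0.1]
grip_width: 0.0854
```

View pics/s4.png

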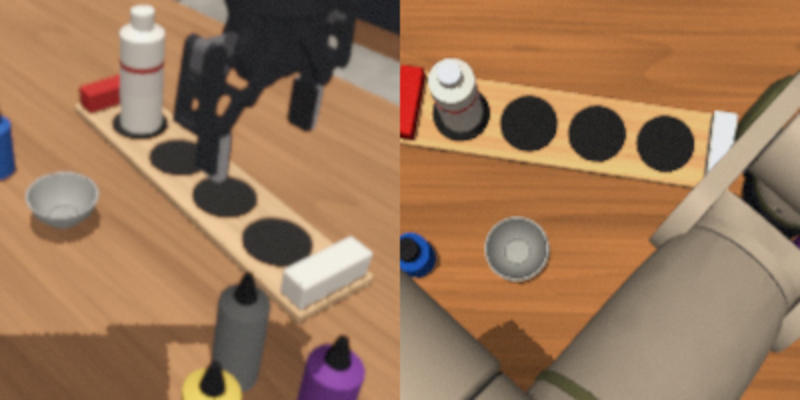

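```bash
python3 - <<'E'
from h import *
T=pickle.load(open("im0.pkl","rb"))["top"];U=pickle.load(open("im1.pkl","rb"))["top"]
print("yellow",at(T,371,250,.122),"grey shoulder",at(T,351.6,215.4,.092),"purple",at(T,389,213,.122))
print("white now",at(U,204.5,126,.17))
E
python3 -m crank '[0,0,0,-0.0143,-0.0176,0,100, 0,0,0,0,0,-0.03,100, 0,0,0,0,0,-0.03,100, 0,0,0,0,0,-0.015,100, 0,0,0,0,0,0,100, 0,0,0,0,0,0,100]'
python3 -c "
from rig import *
import cv2
cv2.imwrite('pics/w5.png',get_image('wrist')['frame'][:,:,::-1])"
```

```text
yellow [ 0.36545551 -0.30254562] grey shoulder [ 0.44614003 -0.26748719] purple [ 0.44920623 -0.34519607]
white now [0.6282507  0.07291994]
time_s: 10.25
position: [0.4461, -0.2665, 0.1509]
tool_rot: [[1.0, 0.004, 0.0], [0.004, -1.0, -0.0], [0.0, 0.0, -1.0]]
ft_force: [-0.6, 0.1, -0.3]
grip_width: 0.0852
```

View pics/w5.png

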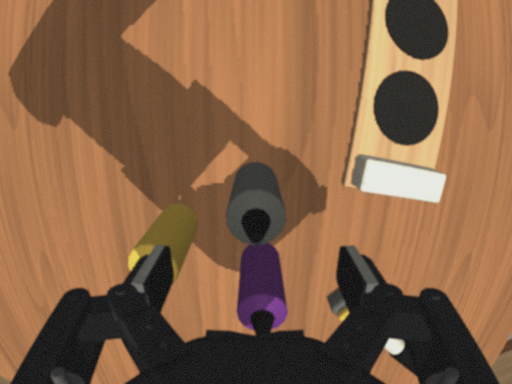

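```bash
cat >> h.py <<'E'
def fish(im,p):
    f=im["frame"].shape[0]/2/np.tan(np.radians(im["fov_y"]/2))
    c=im["world_to_cam"][:3]@np.r_[p,1];x,y,z=c[0],-c[1],-c[2];r=np.hypot(x,y);k=f*np.arctan2(r,z)/r
    return im["cx"]+k*x,im["cy"]+k*y
E
python3 - <<'E'
from rig import *
from h import *
W=get_image("wrist")
for p in((.446,-.2665,.122),(.446,-.2665,.092),(.446,-.2565,.092),(.3655,-.3025,.092),(.627,.0,.015),(.593,-.1873,.015),(.6043,-.1003,.015)): print(p,np.round(fish(W,p),1))
E
```

```text
(0.446, -0.2665, 0.122) [252.9 237.3]
(0.446, -0.2665, 0.092) [253.1 217.8]
(0.446, -0.2565, 0.092) [253.1 204.1]
(0.3655, -0.3025, 0.092) [147.5 259.8]
(0.627, 0.0, 0.015) [427.8 -55.6]
(0.593, -0.1873, 0.015) [406.9 108.1]
(0.6043, -0.1003, 0.015) [417.5  23.5]
```

```bash
python3 -m crank '[0,0,0,0.001,0,-0.02,100, 0,0,0,0,0,-0.03,100, 0,0,0,0,0,-0.025,100, 0,0,0,0,0,0,100, 0,0,0,0,0,0,0, 0,0,0,0,0,0,0, 0,0,0,0,0,0,0, 0,0,0,0,0,0,0, 0,0,0,0,0,0,0, 0,0,0,0,0,0,0, 0,0,0,0,0,0,0, 0,0,0,0,0,0,0]' 30; python3 -m crank '[0,0,0,0,0,0.02,0, 0,0,0,0,0,0.03,0, 0,0,0,0,0,0.03,0, 0,0,0,0,0,0,0, 0,0,0,0,0,0,0]'
```

```text
time_s: 11.55
position: [0.4469, -0.2673, 0.0768]
tool_rot: [[1.0, 0.003, 0.002], [0.003, -1.0, -0.002], [0.002, 0.002, -1.0]]
ft_force: [-1.7, 1.0, 5.7]
grip_width: 0.0407
time_s: 12.05
position: [0.4465, -0.2668, 0.1558]
tool_rot: [[1.0, 0.003, 0.001], [0.003, -1.0, -0.001], [0.001, 0.001, -1.0]]
ft_force: [-0.4, -0.1, -0.7]
grip_width: 0.0412
```

```bash
python3 -m crank '[0,0,0,0.015,0.0225,0,0, 0,0,0,0.026,0.039,0,0, 0,0,0,0.026,0.039,0,0, 0,0,0,0.026,0.039,0,0, 0,0,0,0.026,0.039,0,0, 0,0,0,0.026,0.039,0,0, 0,0,0,0.017,0.0255,0,0, 0,0,0,0.007,0.0105,0,0, 0,0,0,0,0,0,0, 0,0,0,0,0,0,0, 0,0,0,0,0,0,0]'
```

```text
time_s: 13.15
position: [0.6149, -0.0148, 0.1551]
tool_rot: [[1.0, 0.001, -0.001], [0.001, -1.0, -0.0], [-0.001, 0.0, -1.0]]
ft_force: [-0.8, -0.4, -1.3]
grip_width: 0.041
```

```bash
python3 -m crank '[0,0,0,0.001,0.0014,-0.02,0, 0,0,0,0,0,-0.02,0, 0,0,0,0,0,-0.012,0, 0,0,0,0,0,-0.006,0, 0,0,0,0,0,-0.003,0, 0,0,0,0,0,-0.001,0, 0,0,0,0,0,0,0, 0,0,0,0,0,0,0]'
```

```text
time_s: 13.95
position: [0.6167, -0.0121, 0.0939]
tool_rot: [[1.0, 0.003, 0.001], [0.003, -1.0, -0.0], [0.001, 0.0, -1.0]]
ft_force: [-0.2, -0.3, -1.0]
grip_width: 0.0411
```

```bash
python3 -m crank '[0,0,0,0,0,-0.001,0, 0,0,0,0,0,0,0, 0,0,0,0,0,0,0]'
```

```text
time_s: 14.25
position: [0.6165, -0.012, 0.0924]
tool_rot: [[1.0, 0.003, 0.0], [0.003, -1.0, -0.0], [0.0, 0.0, -1.0]]
ft_force: [0.5, 0.5, 0.0]
grip_width: 0.0409
```

```bash
python3 -m crank '[0,0,0,0,0,-0.001,0, 0,0,0,0,0,0,0, 0,0,0,0,0,0,30, 0,0,0,0,0,0,60, 0,0,0,0,0,0,100, 0,0,0,0,0,0,100, 0,0,0,0,0,0,100, 0,0,0,0,0,0,100, 0,0,0,0,0,0.02,100, 0,0,0,0,0,0.04,100, 0,0,0,0,0,0.04,100, 0,0,0,0,0,0.035,100, 0,0,0,0,0,0,100]'
python3 -m crank '[0,0,0,-0.018,0.0134,0,100, 0,0,0,-0.034,0.0255,0,100, 0,0,0,-0.034,0.0255,0,100, 0,0,0,-0.034,0.0255,0,100, 0,0,0,-0.034,0.0255,0,100, 0,0,0,-0.018,0.0134,0,100, 0,0,0,-0.006,0.005,0,100, 0,0,0,0,0,0,100, 0,0,0,0,0,0,100, 0,0,0,0,0,0,100]'
python3 - <<'E'
from rig import *
import cv2,numpy as np,pickle
d={n:get_image(n) for n in("top","side","wrist")};pickle.dump(d,open("im2.pkl","wb"))
a=d['side']['frame'];b=d['top']['frame']
cv2.imwrite('pics/s6.png',cv2.resize(np.hstack([a[100:300,190:390],d['wrist']['frame'][50:350,100:400][::1,::1][:200]*1 if 0 else cv2.resize(d['wrist']['frame'],(267,200))]),(800,343))[:,:,::-1])
E
```

```text
time_s: 15.55
position: [0.618, -0.0122, 0.2316]
tool_rot: [[1.0, 0.003, 0.009], [0.003, -1.0, -0.002], [0.009, 0.002, -1.0]]
ft_force: [-0.1, 0.9, -0.2]
grip_width: 0.0853
time_s: 16.55
position: [0.4394, 0.1211, 0.226]
tool_rot: [[1.0, 0.002, -0.0], [0.002, -1.0, -0.0], [-0.0, 0.0, -1.0]]
ft_force: [0.5, 0.3, -0.3]
grip_width: 0.0853
```

View pics/s6.png

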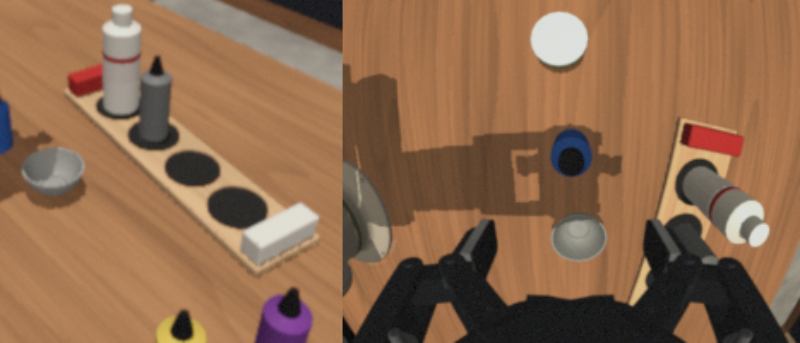

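Run:
```python
from h import *
d=pickle.load(open("im2.pkl","rb"));W=d["wrist"]
print([b for b in blobs(W,(0,0,0),(180,255,40),(220,150,290,205),30)],[b for b in blobs(W,(105,120,20),(130,255,255),(200,130,310,205),30)])
for p in((.4385,.122,.092),(.4385,.112,.092),(.4267,.2584,.058)): print(p,np.round(fish(W,p),1))
print(blobs(W,(0,0,170),(180,60,255),(180,0,300,90),100))
```

```text
[(array([255.6, 180.8]), np.int32(674), [242, 166, 28, 31])] [(array([255.4, 165.3]), np.int32(1075), [234, 146, 44, 49])]
(0.4385, 0.122, 0.092) [253.  186.3]
(0.4385, 0.112, 0.092) [253.  196.6]
(0.4267, 0.2584, 0.058) [241.3  42.6]
[(array([242.1,  42.7]), np.int32(3047), [210, 13, 65, 60])]
```

```bash
python3 -m crank '[0,0,0,0.001,0.001,-0.02,100, 0,0,0,0,0,-0.035,100, 0,0,0,0,0,-0.035,100, 0,0,0,0,0,-0.035,100, 0,0,0,0,0,-0.03,100, 0,0,0,0,0,-0.017,100, 0,0,0,0,0,-0.006,100, 0,0,0,0,0,0,100, 0,0,0,0,0,0,0, 0,0,0,0,0,0,0, 0,0,0,0,0,0,0, 0,0,0,0,0,0,0, 0,0,0,0,0,0,0, 0,0,0,0,0,0,0, 0,0,0,0,0,0,0, 0,0,0,0,0,0,0]' 30; python3 -m crank '[0,0,0,0,0,0.02,0, 0,0,0,0,0,0.03,0, 0,0,0,0,0,0.04,0, 0,0,0,0,0,0.02,0, 0,0,0,0,0,0,0, 0,0,0,0,0,0,0]'
```

```text
time_s: 18.3
position: [0.44, 0.1228, 0.0493]
tool_rot: [[1.0, 0.003, 0.002], [0.003, -1.0, 0.0], [0.002, -0.0, -1.0]]
ft_force: [-0.6, -0.4, 5.7]
grip_width: 0.0472
time_s: 18.9
position: [0.4392, 0.1228, 0.1581]
tool_rot: [[1.0, 0.003, 0.0], [0.003, -1.0, -0.0], [0.0, 0.0, -1.0]]
ft_force: [-0.6, 0.1, -1.6]
grip_width: 0.0472
```

```bash
python3 -m crank '[0,0,0,0,-0.018,0,0, 0,0,0,0,-0.036,0,0, 0,0,0,0,-0.04,0,0, 0,0,0,0,-0.04,0,0, 0,0,0,0.01,-0.04,0,0, 0,0,0,0.025,-0.03,0,0, 0,0,0,0.035,-0.013,0,0, 0,0,0,0.035,-0.006,0,0, 0,0,0,0.033,0,0,0, 0,0,0,0.018,0,0,0, 0,0,0,0.008,0,0,0, 0,0,0,0,0,0,0, 0,0,0,0,0,0,0, 0,0,0,0,0,0,0]'
```

```text
time_s: 20.3
position: [0.6026, -0.1001, 0.1583]
tool_rot: [[1.0, 0.003, -0.001], [0.003, -1.0, 0.0], [-0.001, -0.0, -1.0]]
ft_force: [-0.1, 0.6, -1.9]
grip_width: 0.0472
```

Contact height expected at TCP z ≈ 0.0643.

```bash
python3 -m crank '[0,0,0,0.001,0,-0.02,0, 0,0,0,0,0,-0.03,0, 0,0,0,0,0,-0.025,0, 0,0,0,0,0,-0.01,0, 0,0,0,0,0,-0.005,0, 0,0,0,0,0,-0.002,0, 0,0,0,0,0,0,0, 0,0,0,0,0,0,0]'
```

```text
time_s: 21.1
position: [0.6049, -0.1004, 0.0674]
tool_rot: [[1.0, 0.003, 0.002], [0.003, -1.0, -0.001], [0.002, 0.001, -1.0]]
ft_force: [-0.4, -1.2, -0.8]
grip_width: 0.0474
```

```bash
python3 -m crank '[0,0,0,0,0,-0.001,0, 0,0,0,0,0,0,0, 0,0,0,0,0,0,0]'
```

```text
time_s: 21.4
position: [0.6045, -0.1002, 0.0655]
tool_rot: [[1.0, 0.003, 0.0], [0.003, -1.0, -0.0], [0.0, 0.0, -1.0]]
ft_force: [0.9, -0.2, -1.3]
grip_width: 0.0469
```

```bash
python3 -m crank '[0,0,0,0,0,-0.0013,0, 0,0,0,0,0,0,0, 0,0,0,0,0,0,30, 0,0,0,0,0,0,60, 0,0,0,0,0,0,100, 0,0,0,0,0,0,100, 0,0,0,0,0,0,100, 0,0,0,0,0,0,100, 0,0,0,0,0,0.02,100, 0,0,0,0,0,0.04,100, 0,0,0,0,0,0.04,100, 0,0,0,0,0,0.04,100, 0,0,0,0,0,0.03,100, 0,0,0,0,0,0,100, 0,0,0,0,0,0,100]'
python3 -m crank '[0,0,0,-0.01,0.02,0,100, 0,0,0,-0.0197,0.0398,0,100, 0,0,0,-0.0197,0.0398,0,100, 0,0,0,-0.0197,0.0398,0,100, 0,0,0,-0.0197,0.0398,0,100, 0,0,0,-0.0197,0.0398,0,100, 0,0,0,-0.0197,0.0398,0,100, 0,0,0,-0.0197,0.0398,0,100, 0,0,0,-0.0197,0.0398,0,100, 0,0,0,-0.008,0.016,0,100, 0,0,0,-0.002,0.004,0,100, 0,0,0,0,0,0,100, 0,0,0,0,0,0,100, 0,0,0,0,0,0,100]'
python3 - <<'E'
from rig import *
from h import *
d={n:get_image(n) for n in("top","side","wrist")};pickle.dump(d,open("im3.pkl","wb"))
W=d["wrist"];p=observe()["position"];print(p)
print(blobs(W,(0,0,170),(180,60,255),(150,80,350,300),300))
for q in((.4267,.2584,.058),(.4267,.2684,.058),(*p[:2],.058)): print(q,np.round(fish(W,q),1))
a=d['side']['frame']
cv2.imwrite('pics/s7.png',cv2.resize(np.hstack([a[100:300,190:390],cv2.resize(W['frame'],(267,200))]),(800,343))[:,:,::-1])
E
```

```text
time_s: 22.9
position: [0.6044, -0.1001, 0.234]
tool_rot: [[1.0, 0.003, 0.0], [0.003, -1.0, -0.0], [0.0, 0.0, -1.0]]
ft_force: [-0.4, 0.2, -1.0]
grip_width: 0.0856
time_s: 24.3
position: [0.4275, 0.2572, 0.2337]
tool_rot: [[1.0, 0.001, -0.0], [0.001, -1.0, -0.0], [-0.0, 0.0, -1.0]]
ft_force: [0.1, -0.7, 0.5]
grip_width: 0.0852
[0.42728642 0.25758303 0.2339329 ]
[]
(0.4267, 0.2584, 0.058) [253.2 174.9]
(0.4267, 0.2684, 0.058) [253.2 165.6]
(np.float64(0.42728642408992695), np.float64(0.25758302787574383), 0.058) [253.7 175.6]
```

View pics/s7.png

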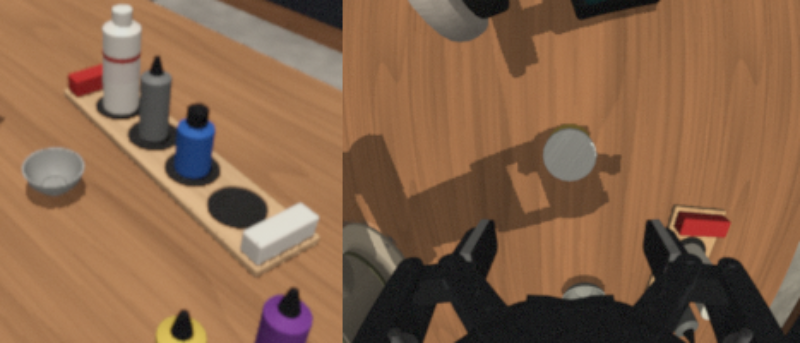

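```bash
python3 -m crank '[0,0,0,0.0005,0.002,-0.02,100, 0,0,0,0,0,-0.04,100, 0,0,0,0,0,-0.04,100, 0,0,0,0,0,-0.04,100, 0,0,0,0,0,-0.033,100, 0,0,0,0,0,-0.02,100, 0,0,0,0,0,-0.01,100, 0,0,0,0,0,0,100, 0,0,0,0,0,0,0, 0,0,0,0,0,0,0, 0,0,0,0,0,0,0, 0,0,0,0,0,0,0, 0,0,0,0,0,0,0, 0,0,0,0,0,0,0, 0,0,0,0,0,0,0]' 30; python3 -m crank '[0,0,0,0,0,0.02,0, 0,0,0,0,0,0.03,0, 0,0,0,0,0,0.04,0, 0,0,0,0,0,0.02,0, 0,0,0,0,0,0,0, 0,0,0,0,0,0,0]'
```

```text
time_s: 25.95
position: [0.428, 0.2603, 0.0323]
tool_rot: [[1.0, 0.003, 0.002], [0.003, -1.0, 0.001], [0.002, -0.001, -1.0]]
ft_force: [-1.1, -1.2, 7.3]
grip_width: 0.063
time_s: 26.55
position: [0.427, 0.2601, 0.1407]
tool_rot: [[1.0, 0.003, 0.0], [0.003, -1.0, 0.0], [0.0, -0.0, -1.0]]
ft_force: [-0.8, 0.1, -2.0]
grip_width: 0.0634
```

```bash
python3 -m crank '[0,0,0,0,-0.02,0,0, 0,0,0,0,-0.04,0,0, 0,0,0,0,-0.04,0,0, 0,0,0,0,-0.04,0,0, 0,0,0,0,-0.04,0,0, 0,0,0,0,-0.04,0,0, 0,0,0,0,-0.04,0,0, 0,0,0,0,-0.04,0,0, 0,0,0,0,-0.04,0,0, 0,0,0,0,-0.04,0,0, 0,0,0,0.01,-0.04,0,0, 0,0,0,0.025,-0.018,0,0, 0,0,0,0.035,-0.008,0,0, 0,0,0,0.035,0,0,0, 0,0,0,0.033,0,0,0, 0,0,0,0.018,0,0,0, 0,0,0,0.01,0,0,0, 0,0,0,0,0,0,0, 0,0,0,0,0,0,0, 0,0,0,0,0,0,0]'
```

```text
time_s: 28.55
position: [0.5925, -0.1858, 0.1409]
tool_rot: [[1.0, 0.003, -0.001], [0.003, -1.0, 0.0], [-0.001, -0.0, -1.0]]
ft_force: [-0.7, 0.0, -1.8]
grip_width: 0.0633
```

```bash
python3 -m crank '[0,0,0,0,0,-0.02,0, 0,0,0,0,0,-0.03,0, 0,0,0,0,0,-0.025,0, 0,0,0,0,0,-0.01,0, 0,0,0,0,0,-0.004,0, 0,0,0,0,0,-0.002,0, 0,0,0,0,0,0,0, 0,0,0,0,0,0,0]'
```

```text
time_s: 29.35
position: [0.5938, -0.186, 0.0511]
tool_rot: [[1.0, 0.003, 0.002], [0.003, -1.0, -0.001], [0.002, 0.001, -1.0]]
ft_force: [-0.7, -0.1, -1.6]
grip_width: 0.0629
```

```bash
python3 -m crank '[0,0,0,0,0,-0.001,0, 0,0,0,0,0,0,0, 0,0,0,0,0,0,0]'
```

```text
time_s: 29.65
position: [0.5935, -0.1858, 0.0492]
tool_rot: [[1.0, 0.003, 0.0], [0.003, -1.0, -0.0], [0.0, 0.0, -1.0]]
ft_force: [0.7, -0.8, -2.3]
grip_width: 0.0629
```

Two more millimetres, release, rise and clear the view (back over the free side).

```bash
python3 -m crank '[0,0,0,0,0,-0.001,0, 0,0,0,0,0,-0.001,0, 0,0,0,0,0,0,0, 0,0,0,0,0,0,30, 0,0,0,0,0,0,60, 0,0,0,0,0,0,100, 0,0,0,0,0,0,100, 0,0,0,0,0,0,100, 0,0,0,0,0,0,100, 0,0,0,0,0,0.02,100, 0,0,0,0,0,0.04,100, 0,0,0,0,0,0.04,100, 0,0,0,0,0,0.04,100, 0,0,0,0,0,0.04,100, 0,0,0,0,0,0,100]'
python3 -m crank '[0,0,0,-0.02,0,0,100, 0,0,0,-0.04,0,0,100, 0,0,0,-0.04,0,0,100, 0,0,0,-0.04,0,0,100, 0,0,0,-0.04,0,0,100, 0,0,0,-0.02,0,0,100, 0,0,0,-0.01,0,0,100, 0,0,0,0,0,0,100, 0,0,0,0,0,0,100]'
python3 - <<'E'
from rig import *
from h import *
d={n:get_image(n) for n in("top","side")};pickle.dump(d,open("im4.pkl","wb"))
T,S=d["top"],d["side"]
cv2.imwrite('pics/s8.png',cv2.resize(np.hstack([S["frame"][100:300,190:390],T["frame"][90:290,170:370]]),(800,400))[:,:,::-1])
E
```

```text
time_s: 31.15
position: [0.5949, -0.1865, 0.233]
tool_rot: [[1.0, 0.003, 0.01], [0.003, -1.0, -0.005], [0.01, 0.005, -1.0]]
ft_force: [0.3, 0.4, -0.3]
grip_width: 0.0852
time_s: 32.05
position: [0.3841, -0.1861, 0.2269]
tool_rot: [[1.0, 0.003, 0.0], [0.003, -1.0, -0.0], [0.0, 0.0, -1.0]]
ft_force: [1.0, -0.1, 0.5]
grip_width: 0.0856
```

View pics/s8.png

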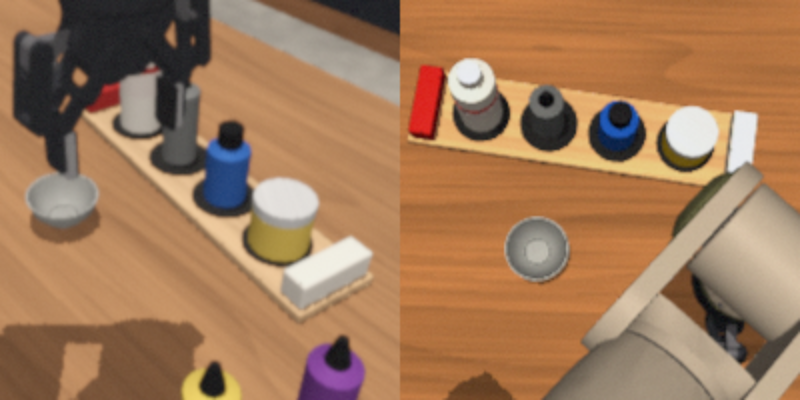

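Run:
```python
from h import *
T=pickle.load(open("im4.pkl","rb"))["top"]
P=dict(a=(.6274,.0748),b=(.6161,-.0124),c=(.6045,-.0995),d=(.5933,-.1867))
def r(n,p,k): print(n,p.round(4),"err mm",((p-P[k])*1e3).round(1))
r("white cap",at(T,170+(470-400)/2,90+73/2,.170),"a")
for n,lo,hi,box,z,k in(("grey tip",(0,0,0),(180,255,40),(234,130,250,147),.132,"b"),("blue cap",(0,0,0),(180,255,40),(272,138,288,152),.106,"c"),("tin lid",(0,0,160),(180,60,255),(300,140,331,172),.073,"d")):
    for c,A,b in blobs(T,lo,hi,box,12): print(c,A,b,end=" ");r(n,at(T,*c,z),k)
for c,A,b in blobs(T,(0,0,60),(180,70,255),(215,190,262,240),300): print("bowl",c,at(T,*c,.034))
```

```text
white cap [0.6271 0.0718] err mm [-0.3 -3. ]
[242.8 139.2] 37 [240, 136, 7, 7] grey tip [ 0.6116 -0.0119] err mm [-4.5  0.5]
[279.7 146.8] 89 [275, 142, 11, 10] blue cap [ 0.6031 -0.0983] err mm [-1.4  1.2]
[315.6 155.2] 523 [303, 143, 26, 26] tin lid [ 0.5938 -0.1872] err mm [ 0.5 -0.5]
bowl [238. 214.] [ 0.45159707 -0.00217845]
```

```bash
python3 -c "
from rig import *
print(close_job(),observe()['time_s'])"
```

```text
the job is handed in; nothing more can be done
the job is handed in; nothing more can be done
```

All four containers are on the board in height order: the white bottle next to the red block, then the grey bottle, the blue bottle and the wax tin at the white end. I handed the job in at about 32 s, with the gripper open and clear of everything. `close_job()` reports no verdict.

- **Centring:** in the last top view the offsets from the pad centres were about 3 mm (white), 4.5 mm (grey), 2 mm (blue) and 1 mm (tin). The grey figure is the least certain, because the nozzle blob I measured spans several heights.
- **Upright:** the grey, blue and tin stand upright in the final side view. The gripper hid part of the white bottle there, but it was upright in the previous side view, and nothing went near it afterwards.
- **Bowl:** it is at the same top-view pixel as at the start.

No check failed or disagreed. I did not measure underside heights or speeds in the images. The white bottle met its pad with a clear force change. The other three were lowered to the matching height and released with little or no force reading.

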